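Lay out the flatbread station

TASK

Three things stand in a row behind the rolling pin's cradle; use them to lay out the flatbread station on the dark wooden board: stand the small steel sauce cup on the round cork pad at the end nearer the white tub, the timer on the pad at the other end, and the salt shaker on the middle pad between them, each upright and centred on its pad. Lift the rolling pin out of its dark steel cradle and lay it in the two pale wooden saddles on the board, in front of that row and centred lengthwise over the pair, never letting it drop to the worktop and without knocking anything over. Leave the white tub and the roll of tape where they are.

Things in the scene. Friction and masses are not known exactly. Their poses are not given: they have to be found in the camera images.
- salt_shaker: small glass salt shaker with a steel cap, upright, 45 mm across, 87 mm tall (straight body up to 66 mm, cap 36 mm across above). Origin: centre of its underside, z up.
- sauce_cup: small round steel sauce cup, open at the top, 68 mm across at the rim, about 46 mm at the foot, 40 mm tall. Origin: centre of its underside, z up. It can be gripped across the rim.
- timer: white round kitchen timer, 65 mm across at its widest (about 20 mm above its underside), narrowing above, 51 mm tall; its dial does not turn here. Origin: centre of its underside, z up.
- rolling_pin: plain pale wooden rolling pin, a straight round rod 26 mm in diameter, 180 mm long. Origin: its middle, on its axis; its y axis runs along the rod (either way round is the same; it may have rolled about y). At the start it lies in the cradle's two V saddles.
- pin_cradle: dark steel cradle, fixed, holding the pin at the start: slab 44 x 170 x 12 mm (x, y, z) with two V saddles 14 mm thick at y = +55 and -55 mm, lips 35 mm above the worktop; the rod is free between them. Origin: centre of its underside; y along the pin, x away from the robot at zero yaw. Resting pin axis: x = 0, z = 36 mm.
- station_board: dark board, fixed, 12 mm thick, x -28 to 132, y -125 to 125 mm; origin on its underside below the pin rest, y along the row, x away from the robot (yaw within 0.2 rad). Flush cork pads, 64 mm wide, centres x = 90, y = 80 (robot's left), 0, -80 mm. In front two pale V saddles (14 thick, lips z = 35) at x = 0, y = 55 and -55 mm: a pin in them has its axis at x = 0, z = 36 mm, along y.
- tub: round white tub with a closed lid, 114 mm across, 68 mm tall, standing behind one end of the board; it tells which end the sauce cup goes to. Origin: centre of its underside. Not to be moved.
- tape_roll: roll of tan tape lying flat, 104 mm across, 25 mm tall, behind the other end of the board. Origin: centre of its underside. Not to be moved. (Over tub and tape hangs a wire shelf, its front edge at world x = 0.60 m and its lower side 0.58 m above the worktop: keep the arm in front of it.)
Things that resemble listed ones, but are neither listed nor needed, are in the scene too. What is shaped like the timer but blue or purple is not meant.

How it is judged:
By the outcome, as a careful person would: the job done as asked, in the order asked, and still so for the second after the job is handed in, with the robot touching nothing.
It also fails if it takes over 99 s, if anything falls off the work surface, if the arm or the gripper's body presses on something with over 40 N, if the wrist force passes 120 N, or if a joint passes its speed limit or range.

ROBOT

A 6-joint arm with a two-finger parallel gripper is mounted at the origin on a cart in front of the work surface, level with it; the furniture and walls round the work are solid. World frame = base frame: x ahead of the robot, y to its left, z up, the work surface at z = 0. Lengths are in m, angles in rad, forces in N, time in s.
With the tool pointing down it reaches from about 0.425 to 0.95 m from the base axis. Payload 3.5 kg.
Tool frame: the origin (TCP) lies at the very end of the fingers, on their centre line; the grasp point (between the pads) lies ctrl.pinch_z behind it (ctrl.pinch_z is the distance from the TCP to the grasp point, in m); z points along the fingers, y is the line along which they close (so a half turn about z gives the same grasp; the last joint's range is limited). The gripper opens to 85 mm and grips with 20 to 120 N. Pads are 22 mm wide; open, the fingers measure 114 mm over their backs; the gripper's body (76 mm by 85 mm) begins 54 mm behind the grasp point. The pads swing forward as they close: fully open they stand 13 mm farther back than shut.
Start: joints at [1.013, 0.286, 1.577, -0, 1.279, -0.15], TCP at [0.268, 0.62, 0.205] pointing down, gripper open.
Joint ranges: [-2.77, 2.77], [-0.9, 2.22], [0.21, 2.48], [-1.53, 4.67], [0.24, 2.81], [-2.84, 2.84]. Speed limits (rad/s): [2.79, 2.79, 3.14, 3.14, 3.14, 3.14].

INTERFACE

Orientations are given as a unit quaternion [x, y, z, w].
In Python, from plant import ctrl gives the robot as it stands.
- The arm moves only by the tool tcp_steps, called after "Request:" as name(argument=value, ...) on one line, values as JSON. Schema: {"type":"object","properties":{"offsets":{"type":"array","items":{"type":"object","properties":{"dx":{"type":"number"},"dy":{"type":"number"},"dz":{"type":"number"},"rx":{"type":"number"},"ry":{"type":"number"},"rz":{"type":"number"},"jaw":{"type":"number"}},"additionalProperties":false,"required":["jaw"]},"minItems":1,"maxItems":10},"clamp_n":{"type":"number"},"only":{"type":"string"},"quiet":{"type":"boolean"},"lines":{"type":"string"}},"required":["offsets"],"additionalProperties":false}. offsets is a list of rows, 1 to 10 of them, each an object with the fields dx, dy, dz (the shift in units of 100 mm), rx, ry, rz (a rotation vector in units of 0.05 rad), jaw (the opening from 0.0 (shut) to 1.0 (fully open)); a field left out counts as zero (the opening has to be given); each row is the pose to reach, as a shift and turn from the pose commanded when the call began, along the tool's axes at that moment; what a row does not reach only later rows make up. A row lasts 1/8 s, in which the tool goes at most 0.0625 m and 0.188 rad, less where a joint would pass 70% of its speed; a pose out of reach is approached as far as the arm can. The fingers move at their own pace and stop on an object; clamp_n is the grip in N (left out, the last holds). Time passes only in rows, so rows that do not move let the fingers close. The tool returns the time, the measured TCP pose, the force, the opening and the grip force at its end. only (a regular expression) keeps the lines of the reply that match it, lines (a string "A,B") keeps lines A to B, and quiet returns only ok. Input that does not fit is refused with a message, and nothing moves.
- ctrl.get_state(): the state, without advancing time (a new reading comes with each control period).
- ctrl.read_camera(name): name is "scene" or "top"; returns a dict with "pixels" (480x640x3 uint8, red, green, blue), "camera_matrix" (3x3 intrinsics, pixels), "xyz" and "orientation" of the camera in the world. Camera axes: x right, y down, z forward; pixel columns grow to the right and rows downward; lengths in m; the calibration is good to about 2 mm. A picture is of the moment at which its call begins. There is no depth.
- ctrl.sign_off(): hands the job in; it is judged then, once.
Trained networks look in the newest picture that a camera, given by its name, has taken for a name from the list of things; names that differ only in an ending like _2 or _b are one class to them, and where a whole thing is asked for, a point or a joint stands for the part that bears it (a point fixed in the world has none). Each returns a list of dicts, best first, with "conf" (0 to 1); they miss things now and then, are a little off and sometimes report something else, mostly with a low value. They report only what shows in the picture. A call takes as long as a camera call. They do not tell look-alikes from the thing itself.
- ctrl.recognise(camera, thing): "position" ([x, y, z] in m, in world coordinates, good to about 4 mm: the middle of the surface that is visible of it).
- ctrl.masks_of(camera, thing): "region" (480x640 bool, what is visible of it).
- ctrl.mark_of(camera, thing): "position" ([x, y, z] in m, in world coordinates, good to about 4 mm: a listed point, or the origin of a listed thing).
The state is a dict: "time": time; "qpos": joint angles; "dq": joint speeds; "joint_efforts": joint torques, N m; "eef_pos": TCP position; "tcp_rot": TCP orientation; "contact_force": force on the tool from outside, world axes, zero at the start; "wrist_torque": the same for the moment, N m; "opening": opening from 0.0 (shut) to 1.0 (fully open); "finger_force": force on a finger pad.
Only numpy, scipy, OpenCV 4.12 (cv2) and the standard library are available. Lean on these libraries where they do the work, as an engineer would, in place of code of your own. Each camera call takes 0.05 s, during which the arm holds its last target. There are 200 camera calls.

## Working session

There is one attempt and no reset: what is moved stays moved. The work goes in short steps, Python scripts to look and compute and a tool call to move; the robot and the scene stay as the last step left them, time stands still between calls to the robot, and variables do not carry over. Pictures are saved under pics/ and viewed, at most 14 in all, crops included, and the job is handed in when it is done.

```bash
ls; mkdir -p pics; python3 - <<'E'
from plant import ctrl
import cv2
for c in ("scene","top"):
    r=ctrl.read_camera(c); cv2.imwrite(f"pics/{c}0.png",r["pixels"][:,:,::-1]); print(c,r["camera_matrix"],r["xyz"],r["orientation"])
    for t in "salt_shaker sauce_cup timer rolling_pin pin_cradle station_board tub tape_roll".split():
        print(t,[([round(float(v),3) for v in d["position"]],round(d["conf"],2)) for d in ctrl.mark_of(c,t)])
print(ctrl.pinch_z,ctrl.get_state())
E
```

```text
pics
scene [[502.42354207   0.         326.05549213]
 [  0.         502.42354207 246.77347731]
 [  0.           0.           1.        ]] [-0.27239636 -0.52246749  0.6671473 ] [ 0.758533   -0.46426401  0.23990729 -0.38926996]
salt_shaker [([0.531, -0.167, 0.004], 0.78), ([0.665, 0.125, 0.001], 0.29)]
sauce_cup [([0.52, -0.336, -0.002], 0.66)]
timer [([0.393, -0.41, 0.001], 0.95), ([0.52, -0.254, 0.0], 0.92)]
rolling_pin [([0.447, -0.248, 0.038], 0.85)]
pin_cradle [([0.442, -0.254, -0.005], 0.83)]
station_board [([0.426, 0.044, 0.001], 0.78)]
tub [([0.665, 0.128, -0.003], 0.86)]
tape_roll [([0.648, -0.081, -0.001], 0.83)]
top [[585.87096535   0.         325.87762344]
 [  0.         585.87096535 234.1333506 ]
 [  0.           0.           1.        ]] [ 0.01750849 -0.35249828  1.35770757] [ 0.82682006 -0.52858185  0.10576069 -0.16057548]
salt_shaker [([0.53, -0.164, 0.005], 0.96)]
sauce_cup [([0.519, -0.342, -0.003], 0.73)]
timer [([0.34, -0.168, -0.003], 0.93), ([0.519, -0.255, -0.003], 0.83), ([0.39, -0.408, 0.003], 0.71)]
rolling_pin [([0.446, -0.254, 0.034], 0.82)]
pin_cradle [([0.
[... 161 characters left out ...]
 {'time': 0.9, 'qpos': array([ 1.01301975e+00,  2.86275790e-01,  1.57673608e+00,  7.31432275e-06,
        1.27858467e+00, -1.49985022e-01]), 'dq': array([-0.00118211, -0.0003769 ,  0.00073129,  0.00125757, -0.00221782,
       -0.00190063]), 'joint_efforts': array([ 1.06447933e-04, -4.05964780e+01, -2.92943823e+01, -1.05612853e-04,
        5.25739215e-04,  7.65560202e-06]), 'eef_pos': array([0.26764171, 0.61964408, 0.20492146]), 'tcp_rot': array([ 2.02486966e-01,  9.79284958e-01, -6.06483630e-07, -3.95752883e-06]), 'contact_force': array([-0.19126907, -0.3406794 , -0.7077502 ]), 'wrist_torque': array([-0.0388663 , -0.01792331, -0.03406257]), 'finger_force': 0.0, 'opening': 0.9986019904060544}
```

View pics/scene0.png

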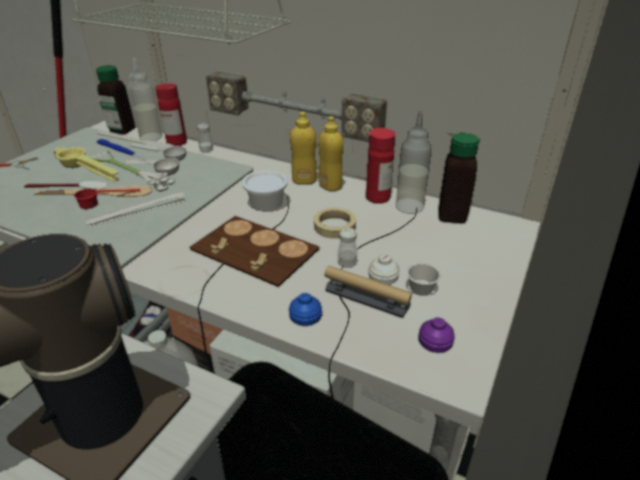

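View pics/top0.png

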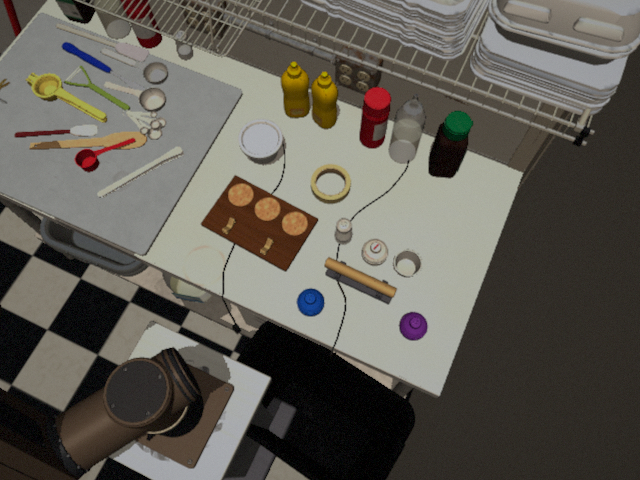

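Scene shows: salt shaker (347,247), a look-alike far back at (205,137); timer: white (383,268), look-alikes blue (306,310) and purple (437,335); cup (423,280), with spoons/cups on the mat (175,152) as look-alikes. Tub (266,192) is behind the board's left (+y) end, so the pads run cup 238,228, shaker 265,238, timer 293,249. I choose the row behind the cradle. Next I measure by fitting silhouettes.

```bash
cat > h.py <<'E'
from plant import ctrl
import numpy as np, cv2
from scipy.optimize import least_squares
from scipy.spatial.transform import Rotation as R
def proj(cam,P):
    p=R.from_quat(cam["orientation"]).inv().apply(P-cam["xyz"]); q=p@np.asarray(cam["camera_matrix"]).T
    return q[:,:2]/q[:,2:]
a=np.linspace(0,2*np.pi,48,endpoint=False)
def rev(prof): return np.vstack([np.c_[r*np.cos(a),r*np.sin(a),0*a+z] for r,z in prof])
box=np.array([[x,y,z] for x in(-.028,.132) for y in(-.125,.125) for z in(0,.012)])
cyl=np.vstack([np.c_[.013*np.cos(a),0*a+y,.013*np.sin(a)] for y in(-.09,.09)])
M=dict(salt_shaker=rev([(.0225,0),(.0225,.066),(.018,.067),(.018,.087)]),sauce_cup=rev([(.023,0),(.034,.04)]),
 timer=rev([(.022,0),(.0325,.02),(.025,.035),(.008,.051)]),rolling_pin=cyl,station_board=box,tub=rev([(.057,.06),(.057,.068),(.05,0)]),tape_roll=rev([(.052,0),(.052,.025)]))
def feats(pts):
    h=cv2.convexHull(np.float32(pts)); m=cv2.moments(h); d=np.array([[1,0],[0,1],[.7,.7],[.7,-.7]]).T
    s=h[:,0]@d
    return np.r_[m["m10"]/m["m00"],m["m01"]/m["m00"],s.max(0),s.min(0)]
def maskpts(m):
    n,l,s,_=cv2.connectedComponentsWithStats(m.astype(np.uint8)); k=1+s[1:,4].argmax()
    v,u=np.nonzero(l==k); return np.c_[u,v]
def world(t,p,z): return R.from_euler("z",p[2] if len(p)>2 else 0).apply(M[t])+[p[0],p[1],z]
def locate(t,guess,z=0,cams=("top","scene"),tol=25):
    """fit x,y(,yaw) to the mask nearest to the guess, per camera and jointly"""
    obs=[]
    for c in cams:
        cam=ctrl.read_camera(c); g=feats(proj(cam,world(t,guess,z)))
        for d in ctrl.masks_of(c,t):
            p=maskpts(d["region"])
            q=np.vstack([p-[.5,.5],p+[.5,.5],p+[.5,-.5],p+[-.5,.5]])
            f=feats(q)
            if np.hypot(*(f-g)[:2])<tol: obs.append((c,cam,f)); break
    out=[]
    for s in [[o] for o in obs]+[obs]:
        if not s: continue
        fit=least_squares(lambda p:np.concatenate([feats(proj(k,world(t,p,z)))-f for _,k,f in s]),guess,loss="soft_l1",x_scale=.01,diff_step=1e-4)
        out.append(fit.x); print(t,[o[0] for o in s],fit.x.round(4),"rms px",round(float(np.sqrt(np.mean(fit.fun**2))),2))
    return out[-1] if out else None
def tool(target):
    """print shift along tool axes from the measured pose to the world TCP target"""
    s=ctrl.get_state(); r=R.from_quat(s["tcp_rot"])
    print("tool shift",r.inv().apply(np.asarray(target)-s["eef_pos"]).round(4))
E
python3 - <<'E'
from h import *
locate("sauce_cup",[.52,-.338]);locate("timer",[.52,-.254]);locate("salt_shaker",[.53,-.165])
locate("rolling_pin",[.445,-.25,-.05],.036);b=locate("station_board",[.427,.042,-.0]);locate("tub",[.666,.126]);locate("tape_roll",[.648,-.08])
for c in("top","scene"):
    cam=ctrl.read_camera(c); im=cam["pixels"]; hsv=cv2.cvtColor(im,cv2.COLOR_RGB2HSV)
    # pads: bright vs dark board, near predicted pad centre -> plane z=.012
    for y in(.08,0,-.08):
        P=R.from_euler("z",b[2]).apply([.09,y,.012])+[b[0],b[1],0]; u=proj(cam,P[None])[0]
        w=np.zeros(im.shape[:2],np.uint8); cv2.circle(w,tuple(int(v) for v in u.round()),17,1,-1)
        m=(im[:,:,0]>130)&(w>0); v=maskpts(m).mean(0)
        d=R.from_quat(cam["orientation"]).apply(np.linalg.inv(cam["camera_matrix"])@[*v,1]); k=(.012-cam["xyz"][2])/d[2]
        print(c,y,"pad",(cam["xyz"]+k*d)[:2].round(4),"pred",P[:2].round(4))
top=ctrl.read_camera("top")["pixels"]; sc=ctrl.read_camera("scene")["pixels"]
cv2.imwrite("pics/crop1.png",np.hstack([cv2.resize(i,(400,400),interpolation=2)[:,:,::-1] for i in (top[205:325,310:430],sc[215:335,320:440])]))
E
```

```text
sauce_cup ['top'] [ 0.5236 -0.3399] rms px 0.27
sauce_cup ['scene'] [ 0.5202 -0.3401] rms px 0.28
sauce_cup ['top', 'scene'] [ 0.5222 -0.3398] rms px 0.49
timer ['top'] [ 0.5213 -0.2572] rms px 0.72
timer ['scene'] [ 0.5171 -0.2568] rms px 1.24
timer ['top', 'scene'] [ 0.5195 -0.2568] rms px 1.2
salt_shaker ['top'] [ 0.5312 -0.1674] rms px 0.79
salt_shaker ['scene'] [ 0.5263 -0.1677] rms px 1.19
salt_shaker ['top', 'scene'] [ 0.5299 -0.167 ] rms px 1.18
rolling_pin ['top'] [ 4.426e-01 -2.501e-01 -2.000e-04] rms px 0.81
rolling_pin ['scene'] [ 0.4395 -0.2507 -0.036 ] rms px 0.64
rolling_pin ['top', 'scene'] [ 0.4412 -0.2504 -0.0263] rms px 0.8
station_board ['top'] [ 0.428   0.0377 -0.0037] rms px 2.01
station_board ['scene'] [ 0.4267  0.0386 -0.0015] rms px 2.01
station_board ['top', 'scene'] [ 0.4272  0.0431 -0.092 ] rms px 1.32
tub ['top'] [0.6738 0.1287] rms px 1.07
tub ['scene'] [0.6709 0.129 ] rms px 1.35
tub ['top', 'scene'] [0.6728 0.129 ] rms px 1.26
tape_roll ['top'] [ 0.649  -0.0794] rms px 0.41
tape_roll ['scene'] [ 0.6462 -0.0805] rms px 0.55
tape_roll ['top', 'scene'] [ 0.6482 -0.0796] rms px 0.54
top 0.08 pad [0.5257 0.1148] pred [0.5241 0.1145]
top 0 pad [0.5187 0.0347] pred [0.5168 0.0348]
top -0.08 pad [ 0.5121 -0.045 ] pred [ 0.5094 -0.0448]
scene 0.08 pad [0.538  0.1248] pred [0.5241 0.1145]
scene 0 pad [0.5124 0.0344] pred [0.5168 0.0348]
scene -0.08 pad [ 0.5057 -0.0449] pred [ 0.5094 -0.0448]
```

View pics/crop1.png

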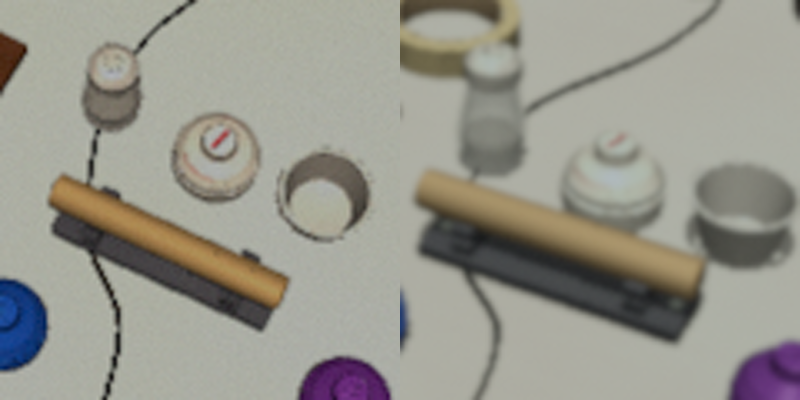

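The crop shows the shaker, white timer and steel cup behind the pin: the right ones. The joint yaw fits (pin about -0.03, board about -0.09) agree with the pad line. I move to a middle waypoint while turning the fingers to close along x.

Units first: shifts go in units of 100 mm and turns go in units of 0.05 rad. So -0.4775 m is -4.775, -0.469 m is -4.69, 1.19 rad is 23.8.

Request:
tcp_steps(offsets=[{"dx": -4.775, "dy": -4.69, "rz": 23.8, "jaw": 0.98}, {"dx": -4.775, "dy": -4.69, "rz": 23.8, "jaw": 0.98}, {"dx": -4.775, "dy": -4.69, "rz": 23.8, "jaw": 0.98}, {"dx": -4.775, "dy": -4.69, "rz": 23.8, "jaw": 0.98}, {"dx": -4.775, "dy": -4.69, "rz": 23.8, "jaw": 0.98}, {"dx": -4.775, "dy": -4.69, "rz": 23.8, "jaw": 0.98}, {"dx": -4.775, "dy": -4.69, "rz": 23.8, "jaw": 0.98}, {"dx": -4.775, "dy": -4.69, "rz": 23.8, "jaw": 0.98}, {"dx": -4.775, "dy": -4.69, "rz": 23.8, "jaw": 0.98}, {"dx": -4.775, "dy": -4.69, "rz": 23.8, "jaw": 0.98}], clamp_n=40)

```text
time: 3.75
eef_pos: [0.5039, 0.0388, 0.2055]
tcp_rot: [0.717, 0.697, 0.001, 0.0]
contact_force: [1.2, 0.2, 0.4]
opening: 0.979
finger_force: 0.0
```

```bash
python3 - <<'E'
from h import *
for y0 in(-.02,-.08):
  locate("rolling_pin",[.442,-.25,y0],.036)
locate("station_board",[.427,.042,-.09])
tool([.522,-.340,.12])
print(ctrl.get_state()["qpos"])
E
```

```text
rolling_pin ['top'] [ 0.4434 -0.2511 -0.0256] rms px 1.1
rolling_pin ['scene'] [ 0.4394 -0.2508 -0.0142] rms px 0.3
rolling_pin ['top', 'scene'] [ 0.4411 -0.2507 -0.017 ] rms px 0.99
rolling_pin ['top'] [ 0.4423 -0.2507 -0.0096] rms px 0.55
rolling_pin ['scene'] [ 0.4405 -0.2509 -0.0103] rms px 0.86
rolling_pin ['top', 'scene'] [ 0.4416 -0.2506 -0.009 ] rms px 0.77
station_board ['top'] [ 0.4267  0.0422 -0.0998] rms px 2.55
station_board ['scene'] [ 0.4247  0.0429 -0.0883] rms px 1.22
station_board ['top', 'scene'] [ 0.4258  0.0427 -0.0896] rms px 1.99
tool shift [-0.3812  0.0285  0.085 ]
[-1.18386601e-01 -9.50008626e-02  1.98762923e+00  3.23791168e-05
  1.24889819e+00 -9.32595424e-02]
```

Scaled: 0.0285 m is 0.285, -0.381 m is -3.81.

Request:
tcp_steps(offsets=[{"dx": -3.81, "dy": 0.285, "dz": 0.85, "jaw": 0.98}, {"dx": -3.81, "dy": 0.285, "dz": 0.85, "jaw": 0.98}, {"dx": -3.81, "dy": 0.285, "dz": 0.85, "jaw": 0.98}, {"dx": -3.81, "dy": 0.285, "dz": 0.85, "jaw": 0.98}, {"dx": -3.81, "dy": 0.285, "dz": 0.85, "jaw": 0.98}, {"dx": -3.81, "dy": 0.285, "dz": 0.85, "jaw": 0.98}, {"dx": -3.81, "dy": 0.285, "dz": 0.85, "jaw": 0.98}, {"dx": -3.81, "dy": 0.285, "dz": 0.85, "jaw": 0.98}, {"dx": -3.81, "dy": 0.285, "dz": 0.85, "jaw": 0.98}])

```text
time: 5.48
eef_pos: [0.5219, -0.3392, 0.1203]
tcp_rot: [0.716, 0.698, 0.0, -0.0]
contact_force: [-0.9, -0.1, 0.0]
opening: 0.985
finger_force: 0.0
```

```bash
python3 - <<'E'
from h import *
s=ctrl.get_state();print(R.from_quat(s["tcp_rot"]).as_matrix().round(4),s["eef_pos"]);tool([.522,-.340,.008])
im=[ctrl.read_camera(c)["pixels"] for c in("top","scene")]
cv2.imwrite("pics/a1.png",np.hstack([cv2.resize(i,(400,400),interpolation=2)[:,:,::-1] for i in (im[0][170:330,320:480],im[1][180:340,330:490])]))
E
```

```text
[[ 2.540e-02  9.997e-01  1.000e-04]
 [ 9.997e-01 -2.540e-02  4.000e-04]
 [ 4.000e-04  1.000e-04 -1.000e+00]] [ 0.5218851  -0.3392128   0.12028465]
tool shift [-8.000e-04  1.000e-04  1.123e-01]
```

View pics/a1.png

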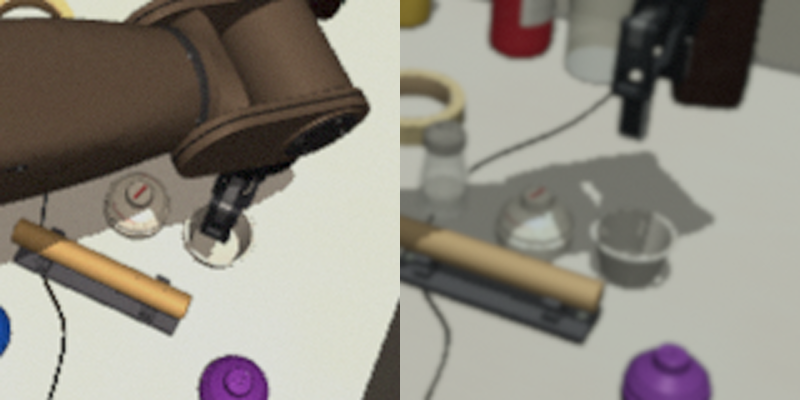

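Finger tip (top crop 215,235; left finger) is over the cup's camera-side, timer (135,205) clear. Descend and close.

Scaled: 0.112 m is 1.12, 0.09 m is 0.9.

Request:
tcp_steps(offsets=[{"dx": -0.01, "dz": 0.5, "jaw": 0.98}, {"dx": -0.01, "dz": 0.9, "jaw": 0.98}, {"dx": -0.01, "dz": 1.12, "jaw": 0.98}, {"dx": -0.01, "dz": 1.12, "jaw": 0.98}])

```text
time: 6.08
eef_pos: [0.5208, -0.3403, 0.0065]
tcp_rot: [0.716, 0.698, -0.0, -0.002]
contact_force: [0.1, -0.7, 0.1]
opening: 0.979
finger_force: 0.0
```

Request:
tcp_steps(offsets=[{"jaw": 0.6}, {"jaw": 0.6}, {"jaw": 0.6}, {"jaw": 0.6}, {"jaw": 0.6}], clamp_n=30)

```text
time: 6.7
eef_pos: [0.5221, -0.3432, 0.0108]
tcp_rot: [0.716, 0.698, -0.0, 0.001]
contact_force: [-3.4, 0.7, 5.3]
opening: 0.597
finger_force: 2.9
```

```bash
python3 - <<'E'
from h import *
im=[ctrl.read_camera(c)["pixels"] for c in("top","scene")]
cv2.imwrite("pics/a2.png",np.hstack([cv2.resize(i,(400,400),interpolation=2)[:,:,::-1] for i in (im[0][200:320,340:460],im[1][220:340,360:480])]))
s=ctrl.get_state();print(s["opening"],s["finger_force"],s["contact_force"],s["eef_pos"])
locate("sauce_cup",[.522,-.34])
E
```

```text
0.6004111624655541 2.934573770262432 [-3.09651934  0.15497376  5.73360942] [ 0.52208595 -0.34318706  0.01073453]
sauce_cup ['top'] [ 0.52   -0.3647] rms px 6.8
sauce_cup ['scene'] [ 0.5196 -0.341 ] rms px 1.13
sauce_cup ['top', 'scene'] [ 0.5192 -0.3423] rms px 6.67
```

View pics/a2.png

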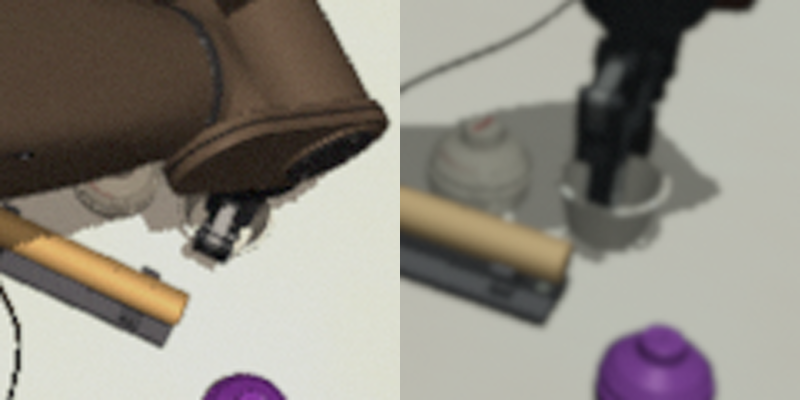

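```bash
python3 - <<'E'
from h import *
cam=ctrl.read_camera("scene"); 
for n,P in dict(front_out_tip=[.487,-.342,.016],front_out_rimh=[.487,-.342,.04],in_tip=[.4965,-.343,.016],rimfront=[.488,-.34,.04],footfront=[.499,-.34,0],rimback=[.556,-.34,.04],rimL=[.522,-.306,.04],rimR=[.522,-.374,.04]).items():
    print(n,((proj(cam,np.array([P]))[0]-[360,220])*3.333+[400,0]).round())
i=cam["pixels"][225:315,375:465]
cv2.imwrite("pics/a3.png",cv2.resize(i,(600,600),interpolation=2)[:,:,::-1])
E
```

```text
front_out_tip [593. 238.]
front_out_rimh [598. 207.]
in_tip [600. 229.]
rimfront [595. 205.]
footfront [593. 246.]
rimback [630. 142.]
rimL [559. 157.]
rimR [668. 189.]
```

View pics/a3.png

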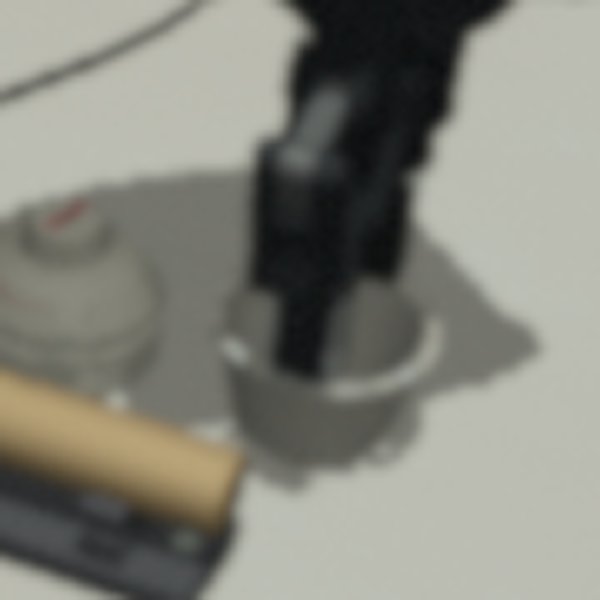

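The front finger shows inside the cup (300,330) and its tip is hidden behind the front rim at (300,385). Opening 0.6 with 3 N means nothing is gripped. I'll narrow, lift, and look again.

Request:
tcp_steps(offsets=[{"jaw": 0.45}, {"jaw": 0.45}, {"dz": -0.2, "jaw": 0.45}, {"dz": -0.4, "jaw": 0.45}, {"dz": -0.7, "jaw": 0.45}, {"dz": -0.9, "jaw": 0.45}, {"dz": -0.9, "jaw": 0.45}], clamp_n=20)

```text
time: 7.92
eef_pos: [0.5229, -0.3429, 0.1009]
tcp_rot: [0.717, 0.698, 0.0, 0.003]
contact_force: [0.7, -0.4, -0.7]
opening: 0.45
finger_force: 0.0
```

```bash
python3 - <<'E'
from h import *
im=[ctrl.read_camera(c)["pixels"] for c in("top","scene")]
cv2.imwrite("pics/a4.png",np.hstack([cv2.resize(i,(400,400),interpolation=2)[:,:,::-1] for i in (im[0][200:320,340:460],im[1][210:330,360:480])]))
print(locate("sauce_cup",[.522,-.34]))
E
```

```text
sauce_cup ['top'] [ 0.5282 -0.3408] rms px 0.43
sauce_cup ['top'] [ 0.5282 -0.3408] rms px 0.43
[ 0.52823196 -0.34077042]
```

View pics/a4.png

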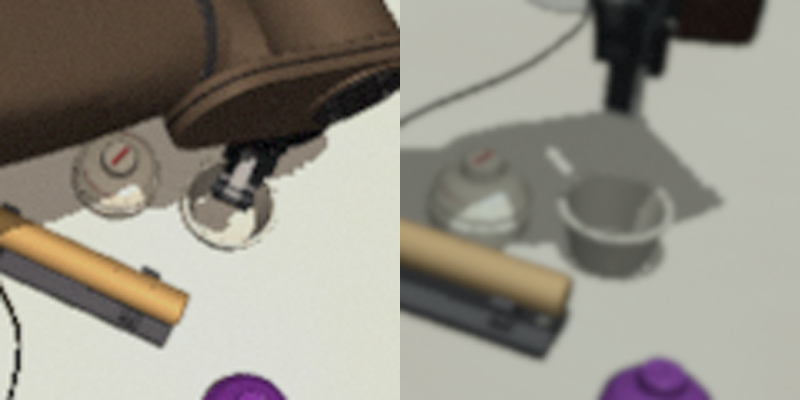

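The cup (top crop 228,205) is still upright, shifted about 4.5 mm in +x. The closing was too fast and too low for its thin wall. I'll retry with the pad centre at the rim, 20 N and slow closing.

Scaled: 0.087 m is 0.87, 0.004 m is 0.04.

Request:
tcp_steps(offsets=[{"dx": 0.02, "dy": 0.04, "jaw": 1}, {"dx": 0.02, "dy": 0.04, "jaw": 1}, {"dx": 0.02, "dy": 0.04, "jaw": 1}, {"dx": 0.02, "dy": 0.04, "dz": 0.5, "jaw": 1}, {"dx": 0.02, "dy": 0.04, "dz": 0.87, "jaw": 1}, {"dx": 0.02, "dy": 0.04, "dz": 0.87, "jaw": 1}], clamp_n=20)

```text
time: 8.98
eef_pos: [0.523, -0.3378, 0.0072]
tcp_rot: [0.717, 0.697, -0.0, -0.004]
contact_force: [-0.4, 0.6, 0.5]
opening: 1.002
finger_force: 0.0
```

Request:
tcp_steps(offsets=[{"jaw": 0.92}, {"jaw": 0.88}, {"jaw": 0.85}, {"jaw": 0.83}, {"jaw": 0.81}, {"jaw": 0.79}], clamp_n=20)

```text
time: 9.72
eef_pos: [0.5255, -0.3399, 0.0109]
tcp_rot: [0.717, 0.698, -0.0, -0.0]
contact_force: [0.5, -0.1, 0.4]
opening: 0.788
finger_force: 0.0
```

```bash
python3 - <<'E'
from h import *
i=ctrl.read_camera("scene")["pixels"][225:315,375:465]
cv2.imwrite("pics/a5.png",cv2.resize(i,(500,500),interpolation=2)[:,:,::-1])
E
```

```text
(no output)
```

View pics/a5.png

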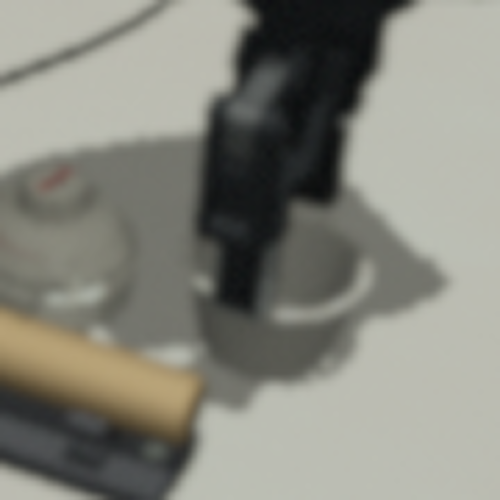

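```bash
python3 - <<'E'
from h import *
cam=ctrl.read_camera("scene")
for z in(.09,.10,.11,.12,.13): print("a4",z,proj(cam,np.array([[.5,-.343,z]]))[0].round(1))
for x in(.480,.488):
  for z in(.01,.02,.03,.04,.05): print("a5",x,z,proj(cam,np.array([[x,-.34,z]]))[0].round(1))
cam=ctrl.read_camera("top")
cv2.imwrite("pics/a6.png",np.hstack([cv2.resize(i,(400,400),interpolation=2)[:,:,::-1] for i in [cam["pixels"][230:310,370:450],ctrl.read_camera("scene")["pixels"][240:320,380:460]]]))
for x in(.480,.488):
  for z in(.01,.02,.03,.04,.05): print("top crop",x,z,((proj(cam,np.array([[x,-.34,z]]))[0]-[370,230])*5).round(1))
print(ctrl.get_state()["eef_pos"])
E
```

```text
a4 0.09 [424.8 258.2]
a4 0.1 [425.4 254. ]
a4 0.11 [426.1 249.8]
a4 0.12 [426.7 245.5]
a4 0.13 [427.3 241.1]
a5 0.48 0.01 [415.5 295.5]
a5 0.48 0.02 [416.  291.7]
a5 0.48 0.03 [416.6 287.8]
a5 0.48 0.04 [417.1 283.9]
a5 0.48 0.05 [417.7 279.9]
a5 0.488 0.01 [416.8 293.2]
a5 0.488 0.02 [417.4 289.3]
a5 0.488 0.03 [417.9 285.4]
a5 0.488 0.04 [418.5 281.5]
a5 0.488 0.05 [419.  277.5]
top crop 0.48 0.01 [144. 260.]
top crop 0.48 0.02 [146.5 253.6]
top crop 0.48 0.03 [149.1 247.2]
top crop 0.48 0.04 [151.7 240.8]
top crop 0.48 0.05 [154.3 234.2]
top crop 0.488 0.01 [150.3 245.5]
top crop 0.488 0.02 [152.8 239.2]
top crop 0.488 0.03 [155.4 232.7]
top crop 0.488 0.04 [158.  226.1]
top crop 0.488 0.05 [160.7 219.5]
[ 0.52547224 -0.33990908  0.01079956]
```

View pics/a6.png

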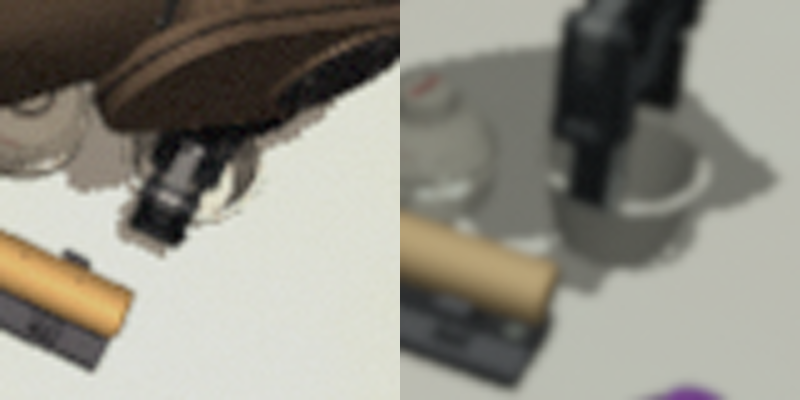

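The free view a4 puts the fingertips at about 0.123 with the TCP at 0.10. The tips therefore sit above the rim at (240,300) and the pads are farther back than nominal. I'll open and go down 13 mm, which is nominally safe, then close slowly.

Request:
tcp_steps(offsets=[{"dy": 0.01, "jaw": 1}, {"dy": 0.01, "jaw": 1}, {"dy": 0.01, "dz": 0.07, "jaw": 1}, {"dy": 0.01, "dz": 0.13, "jaw": 1}, {"dy": 0.01, "dz": 0.13, "jaw": 1}], clamp_n=20)

```text
time: 10.55
eef_pos: [0.5258, -0.3394, -0.0033]
tcp_rot: [0.717, 0.697, -0.0, -0.001]
contact_force: [0.0, -0.4, -0.1]
opening: 0.998
finger_force: 0.0
```

Request:
tcp_steps(offsets=[{"jaw": 0.9}, {"jaw": 0.85}, {"jaw": 0.8}, {"jaw": 0.76}, {"jaw": 0.72}, {"jaw": 0.72}], clamp_n=20)

```text
time: 11.3
eef_pos: [0.527, -0.3404, -0.0012]
tcp_rot: [0.717, 0.698, 0.0, 0.001]
contact_force: [-0.5, 1.0, 4.8]
opening: 0.772
finger_force: 22.6
```

Gripped at 0.772 with 22.6 N. Lift and check.

Scaled: -0.13 m is -1.3, -0.1 m is -1.

Request:
tcp_steps(offsets=[{"dz": -0.2, "jaw": 0.7}, {"dz": -0.6, "jaw": 0.7}, {"dz": -1, "jaw": 0.7}, {"dz": -1.3, "jaw": 0.7}, {"dz": -1.3, "jaw": 0.7}], clamp_n=30)

```text
time: 11.92
eef_pos: [0.528, -0.3413, 0.1317]
tcp_rot: [0.717, 0.698, 0.0, 0.003]
contact_force: [0.1, -0.2, -0.8]
opening: 0.762
finger_force: 33.5
```

```bash
python3 - <<'E'
from h import *
s=ctrl.get_state();print(s["eef_pos"],s["opening"],s["finger_force"])
im=[ctrl.read_camera(c)["pixels"] for c in("top","scene")]
cv2.imwrite("pics/a7.png",np.hstack([cv2.resize(i,(400,400),interpolation=2)[:,:,::-1] for i in (im[0][190:310,350:470],im[1][180:300,370:490])]))
tool([.524,.1145,.13])
E
```

```text
[ 0.52804385 -0.34133529  0.13168575] 0.7622434167706126 33.5146204821649
tool shift [ 0.4538 -0.0142 -0.0025]
```

View pics/a7.png

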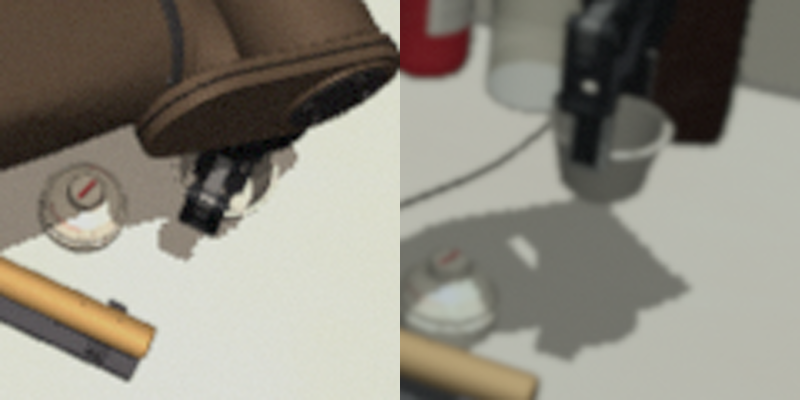

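The cup hangs level between the fingers (scene crop 610,150), tips about mid-wall. Carry it to the left pad.

Request:
tcp_steps(offsets=[{"dx": 0.6, "dy": -0.02, "jaw": 0.7}, {"dx": 1.2, "dy": -0.04, "jaw": 0.7}, {"dx": 1.8, "dy": -0.06, "jaw": 0.7}, {"dx": 2.4, "dy": -0.08, "jaw": 0.7}, {"dx": 3, "dy": -0.1, "jaw": 0.7}, {"dx": 3.6, "dy": -0.12, "jaw": 0.7}, {"dx": 4.1, "dy": -0.14, "jaw": 0.7}, {"dx": 4.4, "dy": -0.14, "jaw": 0.7}, {"dx": 4.54, "dy": -0.14, "jaw": 0.7}, {"dx": 4.54, "dy": -0.14, "jaw": 0.7}])

```text
time: 13.28
eef_pos: [0.5239, 0.1144, 0.1265]
tcp_rot: [0.716, 0.698, -0.001, -0.001]
contact_force: [0.4, -0.4, -1.4]
opening: 0.76
finger_force: 33.5
```

Request:
tcp_steps(offsets=[{"jaw": 0.7}, {"jaw": 0.7}])

```text
time: 13.52
eef_pos: [0.5249, 0.1131, 0.1278]
tcp_rot: [0.717, 0.697, -0.0, 0.0]
contact_force: [-0.1, 0.5, -0.8]
opening: 0.765
finger_force: 33.5
```

```bash
python3 - <<'E'
from h import *
tool([.524,.1145,.012]); s=ctrl.get_state(); print(s["tcp_rot"],s["opening"])
E
```

```text
tool shift [ 0.0014 -0.0009  0.1158]
[ 7.17152190e-01  6.96916577e-01 -1.43937345e-04  1.85659617e-05] 0.7650451348632793
```

Request:
tcp_steps(offsets=[{"dx": 0.01, "dy": -0.01, "dz": 0.5, "jaw": 0.7}, {"dx": 0.01, "dy": -0.01, "dz": 0.9, "jaw": 0.7}, {"dx": 0.01, "dy": -0.01, "dz": 1.1, "jaw": 0.7}, {"dx": 0.01, "dy": -0.01, "dz": 1.14, "jaw": 0.7}, {"dx": 0.01, "dy": -0.01, "dz": 1.16, "jaw": 0.7}, {"dx": 0.01, "dy": -0.01, "dz": 1.16, "jaw": 0.7}])

```text
time: 14.28
eef_pos: [0.5249, 0.1151, 0.0131]
tcp_rot: [0.717, 0.697, 0.001, 0.001]
contact_force: [-0.0, -0.5, 0.1]
opening: 0.762
finger_force: 33.6
```

Request:
tcp_steps(offsets=[{"dz": 0.01, "jaw": 0.7}, {"dz": 0.02, "jaw": 0.7}, {"dz": 0.02, "jaw": 0.7}])

```text
time: 14.65
eef_pos: [0.5244, 0.1152, 0.011]
tcp_rot: [0.717, 0.698, 0.0, 0.0]
contact_force: [-1.0, -0.5, 5.8]
opening: 0.763
finger_force: 34.0
```

Request:
tcp_steps(offsets=[{"dz": 0.01, "jaw": 0.7}, {"dz": 0.01, "jaw": 0.7}])

```text
time: 14.9
eef_pos: [0.5245, 0.1152, 0.0109]
tcp_rot: [0.716, 0.698, -0.0, 0.0]
contact_force: [-3.7, -1.1, 11.3]
opening: 0.762
finger_force: 34.3
```

Contact on the pad; release and lift, then go above the timer.

Units first: shifts go in units of 100 mm and turns go in units of 0.05 rad. So -0.24 m is -2.4, -0.18 m is -1.8.

Request:
tcp_steps(offsets=[{"jaw": 0.85}, {"jaw": 0.98}, {"jaw": 0.98}, {"dz": -0.3, "jaw": 0.98}, {"dz": -0.8, "jaw": 0.98}, {"dz": -1.3, "jaw": 0.98}, {"dx": -0.6, "dz": -1.3, "jaw": 0.98}, {"dx": -1.2, "dz": -1.3, "jaw": 0.98}, {"dx": -1.8, "dz": -1.3, "jaw": 0.98}, {"dx": -2.4, "dz": -1.3, "jaw": 0.98}])

```text
time: 16.15
eef_pos: [0.517, -0.1264, 0.1388]
tcp_rot: [0.717, 0.698, 0.0, 0.0]
contact_force: [1.6, -0.8, 0.2]
opening: 0.978
finger_force: 0.0
```

```bash
python3 - <<'E'
from h import *
tool([.5195,-.257,.12]); locate("sauce_cup",[.524,.1145],.012); locate("timer",[.5195,-.257])
i=ctrl.read_camera("top")["pixels"][150:310,180:420]
cv2.imwrite("pics/b1.png",cv2.resize(i,(720,480),interpolation=2)[:,:,::-1])
E
```

```text
tool shift [-0.1305  0.006   0.0188]
sauce_cup ['scene'] [0.5232 0.1151] rms px 0.23
sauce_cup ['scene'] [0.5232 0.1151] rms px 0.23
timer ['top'] [ 0.5218 -0.2563] rms px 0.68
timer ['scene'] [ 0.5189 -0.2572] rms px 1.28
timer ['top', 'scene'] [ 0.5208 -0.2565] rms px 1.13
```

View pics/b1.png

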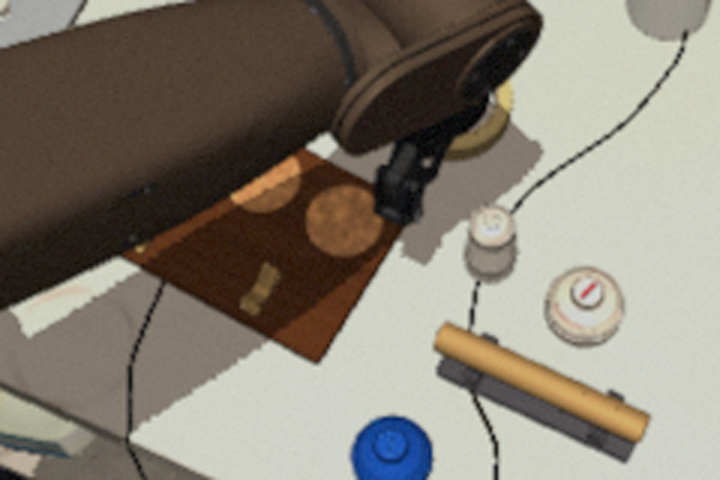

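Top view: the timer (585,305) and shaker (490,245) are untouched; the arm hides the cup. Continue to the timer.

Request:
tcp_steps(offsets=[{"dx": -0.6, "dy": 0.03, "jaw": 0.98}, {"dx": -1.1, "dy": 0.06, "dz": 0.1, "jaw": 0.98}, {"dx": -1.3, "dy": 0.07, "dz": 0.2, "jaw": 0.98}, {"dx": -1.3, "dy": 0.07, "dz": 0.3, "jaw": 0.98}, {"dx": -1.3, "dy": 0.07, "dz": 0.3, "jaw": 0.98}, {"dx": -1.3, "dy": 0.07, "dz": 0.3, "jaw": 0.98}], clamp_n=25)

```text
time: 17.35
eef_pos: [0.521, -0.2533, 0.109]
tcp_rot: [0.716, 0.698, 0.0, -0.0]
contact_force: [0.6, 0.0, -0.6]
opening: 0.985
finger_force: 0.0
```

```bash
python3 - <<'E'
from h import *
tool([.521,-.257,-.008]); print(ctrl.get_state()["eef_pos"])
E
```

```text
tool shift [-3.80e-03  1.00e-04  1.17e-01]
[ 0.52102153 -0.25326636  0.10896863]
```

Request:
tcp_steps(offsets=[{"dx": -0.035, "dz": 0.5, "jaw": 0.98}, {"dx": -0.035, "dz": 0.9, "jaw": 0.98}, {"dx": -0.035, "dz": 1.1, "jaw": 0.98}, {"dx": -0.035, "dz": 1.15, "jaw": 0.98}, {"dx": -0.035, "dz": 1.17, "jaw": 0.98}, {"dx": -0.035, "dz": 1.17, "jaw": 0.98}], clamp_n=25)

```text
time: 18.1
eef_pos: [0.5219, -0.259, -0.0065]
tcp_rot: [0.717, 0.698, 0.0, 0.001]
contact_force: [-0.1, 0.2, 0.3]
opening: 0.977
finger_force: 0.0
```

Request:
tcp_steps(offsets=[{"dz": 0.03, "jaw": 0.98}, {"dz": 0.03, "jaw": 0.98}, {"dz": 0.03, "jaw": 0.9}, {"dz": 0.03, "jaw": 0.85}, {"dz": 0.03, "jaw": 0.8}, {"dz": 0.03, "jaw": 0.76}, {"dz": 0.03, "jaw": 0.72}, {"dz": 0.03, "jaw": 0.68}, {"dz": 0.03, "jaw": 0.68}], clamp_n=25)

```text
time: 19.23
eef_pos: [0.5211, -0.2585, -0.0103]
tcp_rot: [0.717, 0.698, 0.0, 0.0]
contact_force: [-0.5, 1.4, 5.4]
opening: 0.688
finger_force: 26.6
```

```bash
python3 - <<'E'
from h import *
im=[ctrl.read_camera(c)["pixels"] for c in("top","scene")]
cv2.imwrite("pics/b2.png",np.hstack([cv2.resize(i,(400,400),interpolation=2)[:,:,::-1] for i in (im[0][200:300,320:420],im[1][210:310,330:430])]))
E
```

```text
(no output)
```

View pics/b2.png

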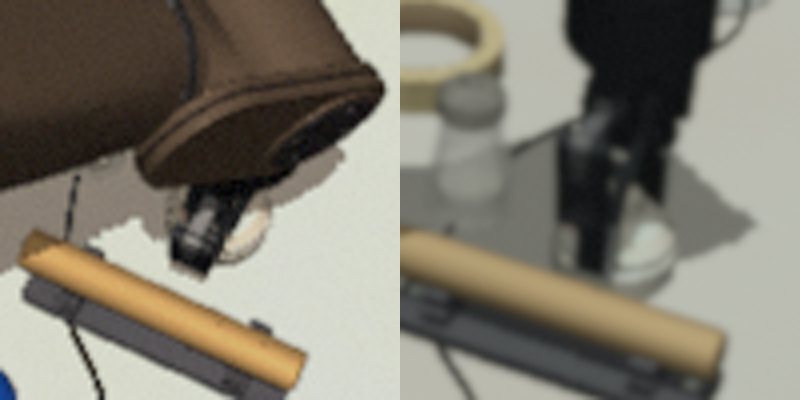

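The fingers straddle the white timer (scene crop 610,230), but 0.688 (about 58 mm) says the pads hold above the widest part. Reopen and go 7 mm lower.

Scaled: 0.007 m is 0.07, 0.006 m is 0.06.

Request:
tcp_steps(offsets=[{"jaw": 0.85}, {"jaw": 0.92}, {"dz": 0.03, "jaw": 0.92}, {"dz": 0.06, "jaw": 0.92}, {"dz": 0.07, "jaw": 0.92}, {"dz": 0.07, "jaw": 0.92}], clamp_n=25)

```text
time: 20.08
eef_pos: [0.5206, -0.2582, -0.0183]
tcp_rot: [0.717, 0.698, -0.0, -0.0]
contact_force: [-1.0, -0.4, 0.4]
opening: 0.924
finger_force: 0.0
```

Request:
tcp_steps(offsets=[{"jaw": 0.85}, {"jaw": 0.8}, {"jaw": 0.76}, {"jaw": 0.72}, {"jaw": 0.68}, {"jaw": 0.68}], clamp_n=25)

```text
time: 20.82
eef_pos: [0.5209, -0.2584, -0.0174]
tcp_rot: [0.717, 0.698, -0.0, 0.0]
contact_force: [-1.9, 1.1, 5.8]
opening: 0.719
finger_force: 26.2
```

Scaled: 0.005 m is 0.05, 0.003 m is 0.03.

Request:
tcp_steps(offsets=[{"jaw": 0.85}, {"jaw": 0.9}, {"dz": 0.03, "jaw": 0.9}, {"dz": 0.05, "jaw": 0.9}, {"dz": 0.05, "jaw": 0.9}], clamp_n=25)

```text
time: 21.45
eef_pos: [0.5205, -0.2581, -0.0235]
tcp_rot: [0.717, 0.697, -0.0, -0.0]
contact_force: [0.1, -0.6, 0.5]
opening: 0.901
finger_force: 0.0
```

Request:
tcp_steps(offsets=[{"jaw": 0.84}, {"jaw": 0.8}, {"jaw": 0.76}, {"jaw": 0.72}, {"jaw": 0.68}, {"jaw": 0.68}], clamp_n=30)

```text
time: 22.2
eef_pos: [0.521, -0.2585, -0.0224]
tcp_rot: [0.717, 0.697, 0.0, 0.0]
contact_force: [-2.2, 0.4, 5.2]
opening: 0.719
finger_force: 31.9
```

Scaled: -0.14 m is -1.4, 0.213 m is 2.13.

Request:
tcp_steps(offsets=[{"dz": -0.2, "jaw": 0.66}, {"dz": -0.6, "jaw": 0.66}, {"dz": -1.1, "jaw": 0.66}, {"dz": -1.4, "jaw": 0.66}, {"dz": -1.4, "jaw": 0.66}, {"dx": 0.6, "dy": -0.05, "dz": -1.4, "jaw": 0.66}, {"dx": 1.2, "dy": -0.1, "dz": -1.4, "jaw": 0.66}, {"dx": 1.7, "dy": -0.15, "dz": -1.4, "jaw": 0.66}, {"dx": 2, "dy": -0.16, "dz": -1.4, "jaw": 0.66}, {"dx": 2.13, "dy": -0.16, "dz": -1.4, "jaw": 0.66}])

```text
time: 23.45
eef_pos: [0.509, -0.0432, 0.115]
tcp_rot: [0.716, 0.698, -0.001, -0.001]
contact_force: [0.3, 0.6, -0.7]
opening: 0.72
finger_force: 33.4
```

Request:
tcp_steps(offsets=[{"jaw": 0.66}, {"jaw": 0.66}, {"jaw": 0.66}])

```text
time: 23.82
eef_pos: [0.5106, -0.0461, 0.1168]
tcp_rot: [0.717, 0.697, -0.0, 0.0]
contact_force: [-0.8, 0.4, -1.1]
opening: 0.718
finger_force: 33.4
```

```bash
python3 - <<'E'
from h import *
tool([.5103,-.045,-.0085]); locate("timer",[.51,-.045],.14)
E
```

```text
tool shift [ 0.0011 -0.0003  0.1253]
timer ['scene'] [ 0.5055 -0.0541] rms px 3.3
timer ['scene'] [ 0.5055 -0.0541] rms px 3.3
```

Request:
tcp_steps(offsets=[{"dz": 0.5, "jaw": 0.66}, {"dz": 0.9, "jaw": 0.66}, {"dz": 1.15, "jaw": 0.66}, {"dz": 1.22, "jaw": 0.66}, {"dz": 1.24, "jaw": 0.66}, {"dz": 1.24, "jaw": 0.66}])

```text
time: 24.78
eef_pos: [0.5116, -0.0453, -0.0058]
tcp_rot: [0.717, 0.697, 0.001, 0.001]
contact_force: [-0.2, -0.6, -0.2]
opening: 0.718
finger_force: 33.4
```

Request:
tcp_steps(offsets=[{"dz": 0.01, "jaw": 0.66}, {"dz": 0.02, "jaw": 0.66}, {"dz": 0.03, "jaw": 0.66}, {"dz": 0.03, "jaw": 0.66}])

```text
time: 25.28
eef_pos: [0.5104, -0.0449, -0.0101]
tcp_rot: [0.717, 0.698, -0.0, -0.0]
contact_force: [-0.8, -0.3, -0.7]
opening: 0.717
finger_force: 33.4
```

Request:
tcp_steps(offsets=[{"dx": -0.01, "dz": 0.01, "jaw": 0.66}, {"dx": -0.01, "dz": 0.02, "jaw": 0.66}, {"dx": -0.01, "dz": 0.02, "jaw": 0.66}])

```text
time: 25.65
eef_pos: [0.5107, -0.0455, -0.0104]
tcp_rot: [0.717, 0.697, 0.0, -0.001]
contact_force: [-4.8, 3.0, 10.3]
opening: 0.72
finger_force: 34.4
```

Scaled: -0.14 m is -1.4, -0.12 m is -1.2.

Request:
tcp_steps(offsets=[{"jaw": 0.8}, {"jaw": 0.92}, {"jaw": 0.92}, {"dz": -0.3, "jaw": 0.92}, {"dz": -0.8, "jaw": 0.92}, {"dz": -1.4, "jaw": 0.92}, {"dx": -0.6, "dy": 0.1, "dz": -1.4, "jaw": 0.92}, {"dx": -1, "dy": 0.2, "dz": -1.4, "jaw": 0.92}, {"dx": -1.2, "dy": 0.22, "dz": -1.4, "jaw": 0.92}, {"dx": -1.2, "dy": 0.22, "dz": -1.4, "jaw": 0.92}])

```text
time: 26.9
eef_pos: [0.5288, -0.167, 0.1273]
tcp_rot: [0.717, 0.697, -0.0, -0.001]
contact_force: [0.2, -0.5, 0.4]
opening: 0.922
finger_force: 0.0
```

```bash
python3 - <<'E'
from h import *
locate("timer",[.51,-.045],.012); x=locate("salt_shaker",[.53,-.167]); locate("sauce_cup",[.524,.1145],.012)
tool([.5305,-.167,.03]); print(ctrl.get_state()["eef_pos"])
E
```

```text
timer ['top'] [ 0.5085 -0.0462] rms px 0.85
timer ['top'] [ 0.5085 -0.0462] rms px 0.85
salt_shaker ['top'] [ 0.5316 -0.1681] rms px 0.91
salt_shaker ['scene'] [ 0.5259 -0.169 ] rms px 1.57
salt_shaker ['top', 'scene'] [ 0.5303 -0.1677] rms px 1.46
sauce_cup ['scene'] [0.5206 0.1138] rms px 0.42
sauce_cup ['scene'] [0.5206 0.1138] rms px 0.42
tool shift [-0.0007  0.0013  0.098 ]
[ 0.5292517  -0.16625045  0.1279854 ]
```

Scaled: 0.107 m is 1.07, 0.1 m is 1.

Request:
tcp_steps(offsets=[{"dx": -0.01, "dy": 0.01, "dz": 0.4, "jaw": 0.9}, {"dx": -0.01, "dy": 0.01, "dz": 0.8, "jaw": 0.9}, {"dx": -0.01, "dy": 0.01, "dz": 1, "jaw": 0.9}, {"dx": -0.01, "dy": 0.01, "dz": 1.07, "jaw": 0.9}, {"dx": -0.01, "dy": 0.01, "dz": 1.07, "jaw": 0.9}, {"dx": -0.01, "dy": 0.01, "dz": 1.07, "jaw": 0.9}], clamp_n=25)

```text
time: 28.25
eef_pos: [0.5312, -0.1681, 0.0223]
tcp_rot: [0.717, 0.698, 0.0, 0.001]
contact_force: [-0.6, 0.2, 0.1]
opening: 0.901
finger_force: 0.0
```

Request:
tcp_steps(offsets=[{"jaw": 0.8}, {"jaw": 0.7}, {"jaw": 0.6}, {"jaw": 0.53}, {"jaw": 0.47}, {"jaw": 0.45}, {"jaw": 0.42}, {"jaw": 0.42}], clamp_n=25)

```text
time: 29.25
eef_pos: [0.5306, -0.1676, 0.0212]
tcp_rot: [0.717, 0.697, 0.0, 0.0]
contact_force: [0.5, -0.9, 0.9]
opening: 0.423
finger_force: 14.9
```

```bash
python3 - <<'E'
from h import *
im=[ctrl.read_camera(c)["pixels"] for c in("top","scene")]
cv2.imwrite("pics/c1.png",np.hstack([cv2.resize(i,(400,400),interpolation=2)[:,:,::-1] for i in (im[0][180:280,300:400],im[1][190:290,300:400])]))
E
```

```text
(no output)
```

View pics/c1.png

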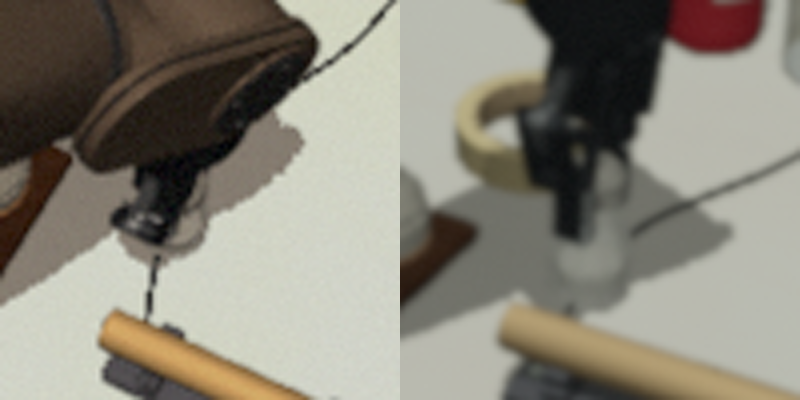

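The finger (scene crop 572,200) reaches well down the shaker's glass body, below the cap. Tighten, lift, and move to the middle pad.

Request:
tcp_steps(offsets=[{"jaw": 0.36}, {"jaw": 0.36}, {"jaw": 0.36}], clamp_n=30)

```text
time: 29.72
eef_pos: [0.5306, -0.1677, 0.0213]
tcp_rot: [0.717, 0.697, 0.0, 0.0]
contact_force: [1.0, 0.1, 1.9]
opening: 0.412
finger_force: 29.8
```

Request:
tcp_steps(offsets=[{"dz": -0.2, "jaw": 0.36}, {"dz": -0.5, "jaw": 0.36}, {"dz": -0.9, "jaw": 0.36}, {"dz": -1.1, "jaw": 0.36}, {"dz": -1.1, "jaw": 0.36}, {"dz": -1.1, "jaw": 0.36}], clamp_n=30)

```text
time: 30.48
eef_pos: [0.5288, -0.1669, 0.1289]
tcp_rot: [0.717, 0.697, -0.001, -0.002]
contact_force: [0.3, -0.5, -1.9]
opening: 0.412
finger_force: 30.1
```

```bash
python3 - <<'E'
from h import *
tool([.517,.035,.15])
E
```

```text
tool shift [ 0.2015 -0.0173 -0.0208]
```

Scaled: 0.201 m is 2.01, 0.2 m is 2.

Request:
tcp_steps(offsets=[{"dx": 0.5, "dy": -0.04, "jaw": 0.36}, {"dx": 1, "dy": -0.09, "jaw": 0.36}, {"dx": 1.5, "dy": -0.14, "jaw": 0.36}, {"dx": 1.85, "dy": -0.17, "jaw": 0.36}, {"dx": 2, "dy": -0.17, "jaw": 0.36}, {"dx": 2.01, "dy": -0.17, "jaw": 0.36}, {"dx": 2.01, "dy": -0.17, "jaw": 0.36}])

```text
time: 31.35
eef_pos: [0.5186, 0.033, 0.1304]
tcp_rot: [0.717, 0.697, -0.0, -0.0]
contact_force: [0.3, -0.8, -1.4]
opening: 0.418
finger_force: 30.1
```

```bash
python3 - <<'E'
from h import *
tool([.517,.035,.0345]); 
E
```

```text
tool shift [ 0.002  -0.0015  0.0959]
```

Scaled: 0.097 m is 0.97, 0.096 m is 0.96.

Request:
tcp_steps(offsets=[{"dx": 0.01, "dy": -0.01, "dz": 0.4, "jaw": 0.36}, {"dx": 0.01, "dy": -0.01, "dz": 0.7, "jaw": 0.36}, {"dx": 0.01, "dy": -0.01, "dz": 0.9, "jaw": 0.36}, {"dx": 0.01, "dy": -0.01, "dz": 0.96, "jaw": 0.36}, {"dx": 0.01, "dy": -0.01, "dz": 0.96, "jaw": 0.36}, {"dx": 0.01, "dy": -0.01, "dz": 0.97, "jaw": 0.36}, {"dx": 0.01, "dy": -0.01, "dz": 0.97, "jaw": 0.36}])

```text
time: 32.22
eef_pos: [0.5183, 0.0347, 0.0348]
tcp_rot: [0.717, 0.697, 0.001, 0.001]
contact_force: [0.4, 0.4, -1.4]
opening: 0.416
finger_force: 30.1
```

Request:
tcp_steps(offsets=[{"dz": 0.01, "jaw": 0.36}, {"dz": 0.01, "jaw": 0.36}])

```text
time: 32.48
eef_pos: [0.518, 0.0349, 0.0333]
tcp_rot: [0.717, 0.698, 0.0, 0.0]
contact_force: [0.5, -0.5, -0.1]
opening: 0.419
finger_force: 30.2
```

Request:
tcp_steps(offsets=[{"dz": 0.01, "jaw": 0.36}, {"dz": 0.01, "jaw": 0.36}])

```text
time: 32.72
eef_pos: [0.5181, 0.035, 0.0332]
tcp_rot: [0.717, 0.698, 0.0, 0.0]
contact_force: [-3.0, 0.4, 6.2]
opening: 0.413
finger_force: 30.7
```

Scaled: -0.02 m is -0.2, -0.24 m is -2.4.

Request:
tcp_steps(offsets=[{"jaw": 0.5}, {"jaw": 0.65}, {"jaw": 0.75}, {"dz": -0.4, "jaw": 0.75}, {"dz": -0.9, "jaw": 0.7}, {"dz": -1.3, "jaw": 0.6}, {"dx": -0.6, "dy": -0.2, "dz": -1.3, "jaw": 0.6}, {"dx": -1.2, "dy": -0.4, "dz": -1.3, "jaw": 0.6}, {"dx": -1.8, "dy": -0.6, "dz": -1.3, "jaw": 0.6}, {"dx": -2.4, "dy": -0.7, "dz": -1.3, "jaw": 0.6}])

```text
time: 33.98
eef_pos: [0.4403, -0.204, 0.162]
tcp_rot: [0.717, 0.698, 0.0, 0.0]
contact_force: [0.8, -0.2, 0.2]
opening: 0.6
finger_force: 0.0
```

Request:
tcp_steps(offsets=[{"dx": -0.4, "jaw": 0.6}, {"dx": -0.4, "dz": 0.2, "jaw": 0.6}, {"dx": -0.4, "dz": 0.3, "jaw": 0.6}, {"dx": -0.4, "dz": 0.3, "jaw": 0.6}])

```text
time: 34.48
eef_pos: [0.4396, -0.2416, 0.1307]
tcp_rot: [0.716, 0.698, -0.0, -0.001]
contact_force: [0.4, -0.4, -0.8]
opening: 0.602
finger_force: 0.0
```

```bash
python3 - <<'E'
from h import *
locate("sauce_cup",[.524,.1145],.012); locate("salt_shaker",[.517,.035],.012); locate("timer",[.51,-.045],.012);locate("rolling_pin",[.442,-.25,-.015],.036)
s=ctrl.get_state();print(s["eef_pos"],s["tcp_rot"],s["qpos"]);tool([.4415,-.2507,.06])
im=[ctrl.read_camera(c)["pixels"] for c in("top","scene")]
cv2.imwrite("pics/d1.png",np.hstack([cv2.resize(im[0][170:300,190:350],(400,325),interpolation=2),cv2.resize(im[1][200:330,210:370],(400,325),interpolation=2)])[:,:,::-1])
E
```

```text
sauce_cup ['top'] [0.5283 0.1155] rms px 1.54
sauce_cup ['scene'] [0.5228 0.1145] rms px 0.29
sauce_cup ['top', 'scene'] [0.5254 0.1154] rms px 1.33
salt_shaker ['top'] [0.542  0.0506] rms px 6.81
salt_shaker ['scene'] [0.5138 0.0322] rms px 1.2
salt_shaker ['top', 'scene'] [0.5198 0.0362] rms px 6.82
timer ['scene'] [ 0.5031 -0.0476] rms px 1.1
timer ['scene'] [ 0.5031 -0.0476] rms px 1.1
rolling_pin ['top'] [ 0.4424 -0.2519 -0.0096] rms px 0.82
rolling_pin ['scene'] [ 0.4416 -0.2501 -0.05  ] rms px 1.31
rolling_pin ['top', 'scene'] [ 0.4421 -0.2512 -0.0199] rms px 1.14
[ 0.44017956 -0.24261811  0.13190968] [ 7.16611253e-01  6.97472803e-01 -2.23296396e-05 -2.67670956e-05] [-7.05850113e-01 -2.21909421e-02  2.05887603e+00 -4.41996467e-05
  1.10496502e+00 -6.78763578e-01]
tool shift [-0.008   0.0015  0.0719]
```

View pics/d1.png

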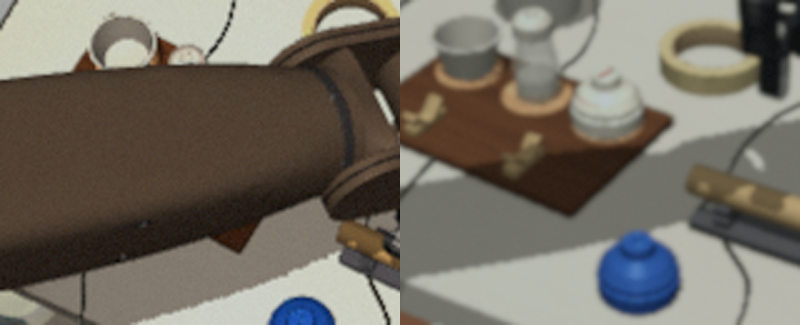

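All three stand upright on the right pads (scene crop: cup 467,48; shaker 535,60; timer 607,105). Now the pin.

Scaled: 0.122 m is 1.22, 0.12 m is 1.2.

Request:
tcp_steps(offsets=[{"dx": -0.085, "dy": 0.02, "dz": 0.5, "jaw": 0.6}, {"dx": -0.085, "dy": 0.02, "dz": 0.9, "jaw": 0.6}, {"dx": -0.085, "dy": 0.02, "dz": 1.12, "jaw": 0.6}, {"dx": -0.085, "dy": 0.02, "dz": 1.2, "jaw": 0.6}, {"dx": -0.085, "dy": 0.02, "dz": 1.22, "jaw": 0.6}, {"dx": -0.085, "dy": 0.02, "dz": 1.22, "jaw": 0.6}], clamp_n=20)

```text
time: 36.12
eef_pos: [0.4428, -0.2518, 0.011]
tcp_rot: [0.717, 0.698, 0.0, 0.001]
contact_force: [0.7, -0.0, 0.3]
opening: 0.604
finger_force: 0.0
```

```bash
python3 - <<'E'
from h import *
print(ctrl.get_state()["contact_force"],ctrl.get_state()["eef_pos"])
im=[ctrl.read_camera(c)["pixels"] for c in("top","scene")]
cv2.imwrite("pics/e1.png",np.hstack([cv2.resize(i,(400,400),interpolation=2)[:,:,::-1] for i in (im[0][220:320,310:410],im[1][225:325,315:415])]))
E
```

```text
[ 0.68545139 -0.01554099  0.26228181] [ 0.44275229 -0.25178434  0.01100995]
```

View pics/e1.png

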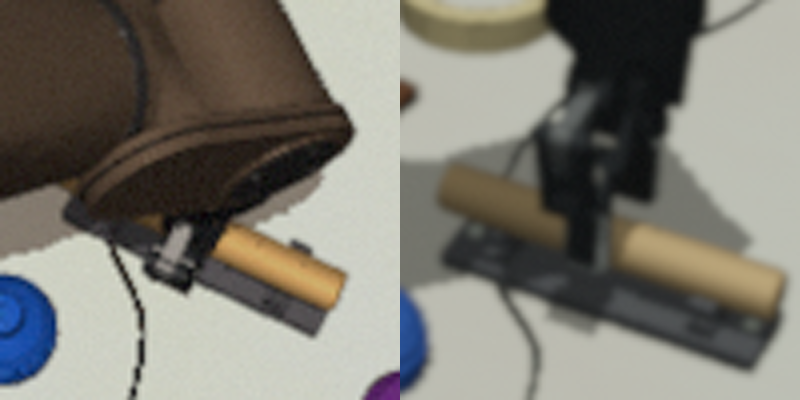

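Request:
tcp_steps(offsets=[{"jaw": 0.5}, {"jaw": 0.42}, {"jaw": 0.36}, {"jaw": 0.3}, {"jaw": 0.26}, {"jaw": 0.2}, {"jaw": 0.15}, {"jaw": 0.15}], clamp_n=30)

```text
time: 37.22
eef_pos: [0.442, -0.2512, 0.0102]
tcp_rot: [0.717, 0.698, -0.0, -0.0]
contact_force: [-2.7, 1.0, 5.2]
opening: 0.284
finger_force: 29.6
```

```bash
python3 - <<'E'
from h import *
cam=ctrl.read_camera("scene")
for z in(.01,.02,.03,.04): print(z,((proj(cam,np.array([[.412,-.2518,z]]))[0]-[315,225])*4+[400,0]).round())
E
```

```text
0.01 [583. 310.]
0.02 [584. 294.]
0.03 [585. 278.]
0.04 [586. 263.]
```

The tips would sit only about 6 mm below the pin's axis. I'll lower by 6 mm for a safer grip; time allows it.

Scaled: 0.006 m is 0.06, 0.003 m is 0.03.

Request:
tcp_steps(offsets=[{"jaw": 0.4}, {"jaw": 0.5}, {"dz": 0.03, "jaw": 0.5}, {"dz": 0.06, "jaw": 0.5}, {"dz": 0.06, "jaw": 0.42}, {"dz": 0.06, "jaw": 0.36}, {"dz": 0.06, "jaw": 0.3}, {"dz": 0.06, "jaw": 0.24}, {"dz": 0.06, "jaw": 0.15}, {"dz": 0.06, "jaw": 0.15}], clamp_n=40)

```text
time: 38.52
eef_pos: [0.442, -0.2512, 0.0041]
tcp_rot: [0.717, 0.698, -0.0, -0.0]
contact_force: [-2.0, 1.1, 2.7]
opening: 0.283
finger_force: 39.4
```

Request:
tcp_steps(offsets=[{"dz": -0.1, "jaw": 0.15}, {"dz": -0.3, "jaw": 0.15}, {"dz": -0.7, "jaw": 0.15}, {"dz": -1.1, "jaw": 0.15}, {"dz": -1.1, "jaw": 0.15}, {"dz": -1.1, "jaw": 0.15}], clamp_n=40)

```text
time: 39.28
eef_pos: [0.4415, -0.2506, 0.1133]
tcp_rot: [0.717, 0.697, 0.0, -0.0]
contact_force: [0.1, -0.7, -1.1]
opening: 0.287
finger_force: 39.4
```

```bash
python3 - <<'E'
from h import *
s=ctrl.get_state();print(s["eef_pos"]); tool([.4264,.0428,.12])
print(locate("rolling_pin",[.442,-.25,-.02],.146))
E
```

```text
[ 0.44153485 -0.25064737  0.11326241]
tool shift [ 0.2929 -0.0231 -0.0065]
rolling_pin ['top'] [ 0.4416 -0.301  -0.2558] rms px 15.99
rolling_pin ['scene'] [ 0.4438 -0.2938 -0.8959] rms px 11.29
rolling_pin ['top', 'scene'] [ 0.4434 -0.2956 -0.5535] rms px 15.09
[ 0.44339092 -0.295633   -0.55345847]
```

Scaled: 0.292 m is 2.92, 0.288 m is 2.88, 0.063 rad is 1.26.

Request:
tcp_steps(offsets=[{"dx": 0.6, "dy": -0.05, "rz": 1.26, "jaw": 0.15}, {"dx": 1.2, "dy": -0.1, "dz": -0.05, "rz": 1.26, "jaw": 0.15}, {"dx": 1.8, "dy": -0.15, "dz": -0.06, "rz": 1.26, "jaw": 0.15}, {"dx": 2.3, "dy": -0.2, "dz": -0.06, "rz": 1.26, "jaw": 0.15}, {"dx": 2.7, "dy": -0.23, "dz": -0.06, "rz": 1.26, "jaw": 0.15}, {"dx": 2.88, "dy": -0.23, "dz": -0.06, "rz": 1.26, "jaw": 0.15}, {"dx": 2.92, "dy": -0.23, "dz": -0.06, "rz": 1.26, "jaw": 0.15}, {"dx": 2.92, "dy": -0.23, "dz": -0.06, "rz": 1.26, "jaw": 0.15}])

```text
time: 40.48
eef_pos: [0.4267, 0.0411, 0.1195]
tcp_rot: [0.738, 0.675, -0.0, -0.0]
contact_force: [1.3, -0.3, -1.2]
opening: 0.286
finger_force: 39.5
```

```bash
python3 - <<'E'
from h import *
for c in("top","scene"):
    cam=ctrl.read_camera(c); im=cv2.imread(f"pics/{c}0.png")[:,:,::-1].astype(int)
    for y in(.055,-.055):
        P=R.from_euler("z",-.088).apply([0,y,.024])+[.427,.0428,0]; u=proj(cam,P[None])[0]
        w=np.zeros(im.shape[:2],np.uint8); cv2.circle(w,tuple(int(v) for v in u.round()),13,1,-1)
        m=(im.sum(2)>270)&(w>0); p=maskpts(m); v=p.mean(0)
        # compare with projected saddle box centroid
        d=R.from_quat(cam["orientation"]).apply(np.linalg.inv(cam["camera_matrix"])@[*v,1]); k=(.024-cam["xyz"][2])/d[2]
        print(c,y,len(p),v.round(1),u.round(1),(cam["xyz"]+k*d)[:2].round(4),"pred",P[:2].round(4))
s=ctrl.get_state();print(s["eef_pos"],R.from_quat(s["tcp_rot"]).as_matrix()[:2,0],s["opening"]);tool([.427,.0428,.03])
im=[ctrl.read_camera(c)["pixels"] for c in("top","scene")]
cv2.imwrite("pics/e2.png",np.hstack([cv2.resize(im[0][170:300,190:350],(400,325),interpolation=2),cv2.resize(im[1][180:310,190:350],(400,325),interpolation=2)])[:,:,::-1])
E
```

```text
top 0.055 48 [230.1 222.8] [227.9 226. ] [0.4416 0.0966] pred [0.4318 0.0976]
top -0.055 52 [267.8 243.5] [265.7 246.7] [ 0.4319 -0.0128] pred [ 0.4222 -0.012 ]
scene 0.055 103 [219.2 244.7] [220.2 244. ] [0.4286 0.0977] pred [0.4318 0.0976]
scene -0.055 114 [258.8 260.5] [259.4 259.9] [ 0.4199 -0.0118] pred [ 0.4222 -0.012 ]
[0.42688221 0.04064736 0.119695  ] [0.09091838 0.99585833] 0.2857506239262062
tool shift [ 0.0022 -0.      0.0897]
```

View pics/e2.png

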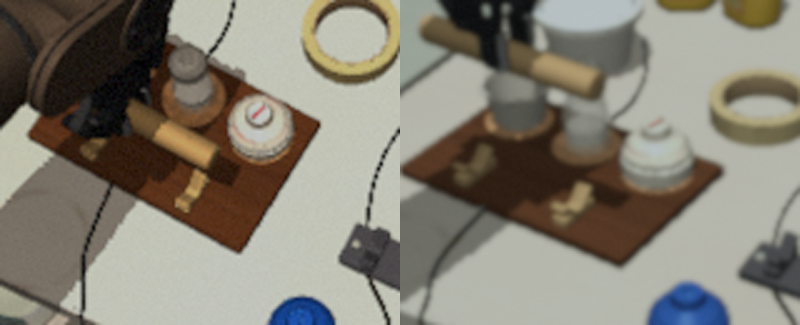

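The pin (top crop 175,135) hangs level above the two saddles (95,148) and (192,190); the row stands untouched. Lower it.

Request:
tcp_steps(offsets=[{"dx": 0.02, "dy": 0.005, "dz": 0.4, "jaw": 0.15}, {"dx": 0.02, "dy": 0.005, "dz": 0.8, "jaw": 0.15}, {"dx": 0.02, "dy": 0.005, "dz": 1, "jaw": 0.15}, {"dx": 0.02, "dy": 0.005, "dz": 1.07, "jaw": 0.15}, {"dx": 0.02, "dy": 0.005, "dz": 1.08, "jaw": 0.15}, {"dx": 0.02, "dy": 0.005, "dz": 1.08, "jaw": 0.15}])

```text
time: 41.42
eef_pos: [0.4287, 0.043, 0.013]
tcp_rot: [0.738, 0.674, 0.001, 0.001]
contact_force: [0.2, 0.3, -1.4]
opening: 0.284
finger_force: 39.5
```

Request:
tcp_steps(offsets=[{"dz": 0.02, "jaw": 0.15}, {"dz": 0.04, "jaw": 0.15}, {"dz": 0.05, "jaw": 0.15}, {"dz": 0.05, "jaw": 0.15}])

```text
time: 41.92
eef_pos: [0.4274, 0.0433, 0.0068]
tcp_rot: [0.738, 0.675, -0.0, -0.0]
contact_force: [-0.1, 0.5, -1.6]
opening: 0.284
finger_force: 39.5
```

Scaled: 0.002 m is 0.02, 0.001 m is 0.01.

Request:
tcp_steps(offsets=[{"dz": 0.01, "jaw": 0.15}, {"dz": 0.02, "jaw": 0.15}, {"dz": 0.02, "jaw": 0.15}])

```text
time: 42.3
eef_pos: [0.4274, 0.0433, 0.0048]
tcp_rot: [0.738, 0.675, -0.0, -0.0]
contact_force: [0.1, -0.3, -1.0]
opening: 0.285
finger_force: 39.5
```

Request:
tcp_steps(offsets=[{"dz": 0.005, "jaw": 0.15}, {"dz": 0.01, "jaw": 0.15}])

```text
time: 42.55
eef_pos: [0.4276, 0.0433, 0.0046]
tcp_rot: [0.738, 0.675, -0.0, -0.0]
contact_force: [-4.4, -0.0, 8.6]
opening: 0.284
finger_force: 40.4
```

```bash
python3 - <<'E'
from h import *
i=ctrl.read_camera("scene")["pixels"][190:290,190:330]
cv2.imwrite("pics/e3.png",cv2.resize(i,(700,500),interpolation=2)[:,:,::-1])
E
```

```text
(no output)
```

View pics/e3.png

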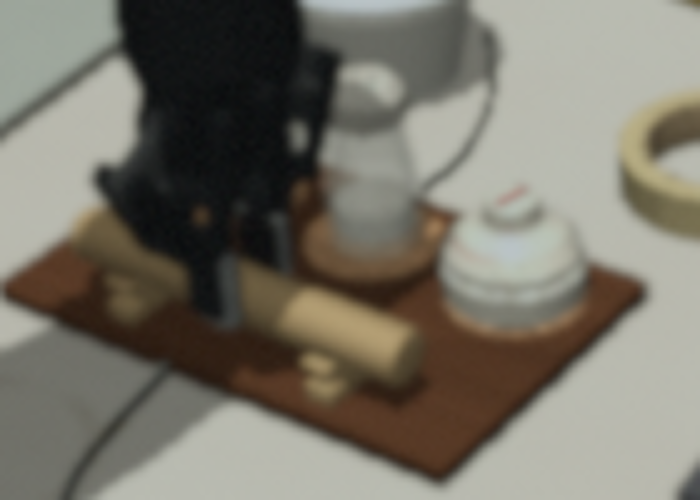

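Pin seated in both saddles (130,295 and 325,375), contact at the expected height. That was more pictures than the 14 allowed, so from here I check by numbers only. Release gently and retreat.

Scaled: -0.2 m is -2, -0.18 m is -1.8.

Request:
tcp_steps(offsets=[{"jaw": 0.32}, {"jaw": 0.38}, {"jaw": 0.46}, {"jaw": 0.5}, {"dz": -0.3, "jaw": 0.5}, {"dz": -0.8, "jaw": 0.5}, {"dz": -1.4, "jaw": 0.5}, {"dx": -0.6, "dy": 0.2, "dz": -1.8, "jaw": 0.5}, {"dx": -1.2, "dy": 0.4, "dz": -2, "jaw": 0.5}, {"dx": -1.8, "dy": 0.5, "dz": -2, "jaw": 0.5}])

```text
time: 43.85
eef_pos: [0.4613, -0.1293, 0.2057]
tcp_rot: [0.738, 0.675, 0.001, 0.003]
contact_force: [0.6, 0.2, 0.9]
opening: 0.5
finger_force: 0.0
```

Request:
tcp_steps(offsets=[{"dx": -0.6, "jaw": 0.5}, {"dx": -1.2, "jaw": 0.5}, {"dx": -1.8, "jaw": 0.5}, {"dx": -2.4, "jaw": 0.5}, {"dx": -2.4, "jaw": 0.5}, {"dx": -2.4, "jaw": 0.5}])

```text
time: 44.6
eef_pos: [0.4379, -0.366, 0.2024]
tcp_rot: [0.738, 0.674, 0.0, -0.001]
contact_force: [-0.5, 0.4, -0.5]
opening: 0.498
finger_force: 0.0
```

```bash
python3 - <<'E'
from h import *
locate("rolling_pin",[.427,.0428,-.09],.036)
for t,g in dict(sauce_cup=[.524,.1145],salt_shaker=[.517,.035],timer=[.51,-.045]).items(): locate(t,g,.012)
locate("tub",[.6728,.129]);locate("tape_roll",[.648,-.08]);locate("station_board",[.427,.0428,-.09])
print(ctrl.get_state()["eef_pos"])
E
```

```text
rolling_pin ['scene'] [ 0.425   0.0434 -0.097 ] rms px 0.86
rolling_pin ['scene'] [ 0.425   0.0434 -0.097 ] rms px 0.86
sauce_cup ['top'] [0.5257 0.1157] rms px 0.39
sauce_cup ['scene'] [0.5223 0.1155] rms px 0.41
sauce_cup ['top', 'scene'] [0.5244 0.1161] rms px 0.57
salt_shaker ['top'] [0.5359 0.0464] rms px 5.73
salt_shaker ['scene'] [0.5135 0.0328] rms px 1.15
salt_shaker ['top', 'scene'] [0.5186 0.0361] rms px 5.5
timer ['scene'] [ 0.5032 -0.0472] rms px 1.01
timer ['scene'] [ 0.5032 -0.0472] rms px 1.01
tub ['top'] [0.673  0.1285] rms px 1.21
tub ['scene'] [0.6711 0.1299] rms px 1.39
tub ['top', 'scene'] [0.6721 0.1293] rms px 1.33
tape_roll ['top'] [ 0.6513 -0.0802] rms px 1.4
tape_roll ['scene'] [ 0.6442 -0.0808] rms px 0.2
tape_roll ['top', 'scene'] [ 0.6486 -0.0801] rms px 1.33
station_board ['scene'] [ 0.4237  0.0424 -0.0927] rms px 2.25
station_board ['scene'] [ 0.4237  0.0424 -0.0927] rms px 2.25
[ 0.4382049  -0.36634303  0.20300149]
```

```bash
python3 -c "
from plant import ctrl
print(ctrl.sign_off())"
```

```text
the job is handed in; nothing more can be done
None
```

The job is handed in at about 45 s: cup, salt shaker and timer stand upright within about 3 mm of their pad centres, the pin lies in both saddles about 1 mm off centre, and tub and tape are unmoved; my first grasp missed the cup and pushed it about 5 mm, and I viewed 17 pictures instead of the 14 allowed.

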